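# Find the tired contact leaf and scrap it

### The arm

A 7-joint arm with a two-finger parallel gripper is mounted at the origin on the work surface. World frame = base frame: x ahead of the robot, y to its left, z up, the work surface at z = 0. Lengths are in mm, angles in rad, forces in N, time in s.
With the tool pointing down it reaches from about 400 to 850 mm from the base axis. Payload 6.9 kg.
Tool frame: the origin (TCP) lies at the very end of the fingers, on their centre line; the grasp point (between the pads) lies 19 mm behind it; z points along the fingers, y is the line along which they close (so a half turn about z gives the same grasp; the last joint's range is limited). The gripper opens to 85 mm and grips with 20 to 120 N. Pads are 22 mm wide; open, the fingers measure 114 mm over their backs; the gripper's body (76 mm by 85 mm) begins 54 mm behind the grasp point. The pads swing forward as they close: fully open they stand 13 mm farther back than shut.
Start: joints at [-1.23, 0.507, -0.238, 1.5, 0.126, 1.149, -0.155], TCP at [145.425, 607.835, 231.275] pointing down, gripper open.
Joint ranges: [-3.08, 3.08], [-0.24, 2.05], [-1.43, 1.35], [0, 2.5], [-1.52, 4.66], [0.17, 1.96], [-2.89, 2.89]. Speed limits (rad/s): [2.39, 2.39, 3.14, 3.14, 3.14, 3.14, 3.14].

### API

Orientations are given as a unit quaternion [w, x, y, z].
In Python, from station import sensors, imaging, ctrl gives the robot as it stands.
- The arm moves only by the tool servo_tool, never from a script. Its argument "steps" is a list of rows, each a list of 4 numbers: the shift along the tool's x, y, z each as a share of 1 m, from -1 to 1, then the turn about the tool's z as a share of 0.5 rad, from -1 to 1. In form: [[x, y, z, turn], ...]. A call has exactly 8 rows; each row shifts and turns the commanded pose from where the row before left it, along the tool's axes as they then stand; what a row does not reach is not made up. A row lasts 1/8 s, in which the tool goes at most 62.5 mm and 10.7 degrees, less where a joint would pass 70% of its speed; a pose out of reach is approached as far as the arm can. A call with a number of a shift or a turn outside -1 to 1 is refused whole. A call with a gripper value outside its range is refused whole. "jaw" is the opening, from 0 (shut) to 1 (fully open), set as the call begins (left out, the last holds). The fingers move at their own pace and stop on an object; the grip force is fixed at half the most. Time passes only in rows, so rows that do not move let the fingers close, or fill a call up. It gives the time, the measured TCP pose, the force, the opening and the grip force at its end, in the units of the state.
- sensors.read_state(): the state, without advancing time (a new reading comes with each control period).
- imaging.grab_frame(name): name is "scene" or "top" or "wrist"; returns the picture (420x560x3 uint8, red, green, blue); there is no depth.
- imaging.get_calibration(name): a dict with "K" (3x3 intrinsics, pixels), "D" ([k1, k2, p1, p2, k3] as OpenCV has them; the pictures are not rectified), "pose" (4x4, takes a point from camera to world coordinates); the wrist camera has in their place "mount" (4x4, takes a point from camera to tool coordinates, whose origin is the TCP and whose axes are the flange's). Camera axes: x right, y up, looking along -z (the intrinsics and any distortion apply to the point x, -y, -z); pixel columns grow to the right and rows downward; lengths in mm; the calibration is good to about 2 mm. A picture is of the moment at which its call begins: read the wrist's pose just before it. get_calibration takes no time and is no camera call.
- ctrl.sign_off(): hands the job in; it is judged then, once.
The state is a dict: "clock": time; "joint_positions": joint angles; "joint_vel": joint speeds; "joint_torque": joint torques, N m; "tool_pos": TCP position; "orientation": TCP orientation; "wrist_force": force on the tool from outside, world axes, zero at the start; "torque": the same for the moment, N m; "width": finger opening in mm; "grip_force": force on a finger pad.
Only numpy, scipy, OpenCV 4.12 (cv2) and the standard library are available. Lean on these libraries where they do the work, as an engineer would, in place of code of your own. Each camera call takes 0.05 s, during which the arm holds its last target. There are 200 camera calls.

### The job

One of the three contact blocks in the holder has a tired leaf, clearly softer than the other two for the same bending. Starting at the terminal-strip end and working along the row, press each leaf's domed tip down until it bears on its stop with about 9 N (12 N at most), hold it there for a moment and let it up again. Then lift the block with the soft leaf out by its clamp and set it down (not dropped) upright in the undivided steel tray, leaving the other two blocks in their pockets and the things around undisturbed.

Things in the scene. Friction and masses are not known exactly. Their poses are not given: they have to be found in the camera images.
- holder: aluminium plate screwed to the bench, 140 x 300 x 6 mm, origin at the centre of its underside, y along its length. Its top (z 6 mm) has three pockets in a row at y = +80, 0, -80 mm, each 100 x 36 mm inside, rims 5 mm high. A grey screw terminal strip (110 x 16 mm, 22 mm above the plate) stands at its +y end, y = 130 to 146 mm; the other end is bare.
- tray: empty steel scrap tray without dividers, fixed to the bench, 150 x 110 x 30 mm outside, walls and floor 4 mm, origin at the centre of its underside, long side along its x. It stands at one end of the holder; a divided organiser box of the same size stands at the other.
- block_a: one of three look-alike loose contact blocks, 100-170 g, any block in any pocket. Black base 96 (x) x 32 x 10 mm, origin at the centre of its underside, which rests on the holder's top. Grey clamp block 26 (x) x 24 (y) mm stands on it, centre x = +33 mm, top 46 mm above the underside: grip it here, across y. Weight is mostly towards the clamp. The leaf runs from the clamp towards -x.
- leaf_a: spring steel leaf of block_a, 12 mm wide, about 28 mm above the block's underside; origin on its bending line by the clamp (block x = +12 mm). Its tip goes down until a rubber-faced stop post on the base, 5 to 13 mm, differing by block: stop height says nothing of stiffness.
- tip_a (a point): top of the brass dome (9 mm wide, 6 mm high) near the free tip of leaf_a: at rest x = -36, z = 35 mm in the block's frame. Press down here. Until the stop the push grows evenly, about 0.5 N per mm on a good leaf, about half that on the soft one (2 to 5 N at the stop on all); at the stop it turns about ten times as steep.
- block_b: one of three look-alike loose contact blocks, 100-170 g, any block in any pocket. Black base 96 (x) x 32 x 10 mm, origin at the centre of its underside, which rests on the holder's top. Grey clamp block 26 (x) x 24 (y) mm stands on it, centre x = +33 mm, top 46 mm above the underside: grip it here, across y. Weight is mostly towards the clamp. The leaf runs from the clamp towards -x.
- leaf_b: spring steel leaf of block_b, 12 mm wide, about 28 mm above the block's underside; origin on its bending line by the clamp (block x = +12 mm). Its tip goes down until a rubber-faced stop post on the base, 5 to 13 mm, differing by block: stop height says nothing of stiffness.
- tip_b (a point): top of the brass dome (9 mm wide, 6 mm high) near the free tip of leaf_b: at rest x = -36, z = 35 mm in the block's frame. Press down here. Until the stop the push grows evenly, about 0.5 N per mm on a good leaf, about half that on the soft one (2 to 5 N at the stop on all); at the stop it turns about ten times as steep.
- block_c: one of three look-alike loose contact blocks, 100-170 g, any block in any pocket. Black base 96 (x) x 32 x 10 mm, origin at the centre of its underside, which rests on the holder's top. Grey clamp block 26 (x) x 24 (y) mm stands on it, centre x = +33 mm, top 46 mm above the underside: grip it here, across y. Weight is mostly towards the clamp. The leaf runs from the clamp towards -x.
- leaf_c: spring steel leaf of block_c, 12 mm wide, about 28 mm above the block's underside; origin on its bending line by the clamp (block x = +12 mm). Its tip goes down until a rubber-faced stop post on the base, 5 to 13 mm, differing by block: stop height says nothing of stiffness.
- tip_c (a point): top of the brass dome (9 mm wide, 6 mm high) near the free tip of leaf_c: at rest x = -36, z = 35 mm in the block's frame. Press down here. Until the stop the push grows evenly, about 0.5 N per mm on a good leaf, about half that on the soft one (2 to 5 N at the stop on all); at the stop it turns about ten times as steep.
- organiser: bystander: fixed grey organiser box with dividers, 150 x 110 x 30 mm, origin at the centre of its underside
- capacitor: bystander: standing blue capacitor can, 36 mm wide, 62 mm high, origin at the centre of its underside
- bottle: bystander: white bottle, 68 mm wide, 170 mm high, origin at the centre of its underside
- screwdriver: bystander: screwdriver about 180 mm long lying on the bench in front of the holder
Things that resemble listed ones, but are neither listed nor needed, are in the scene too. Leave any red look-alike of the block_b alone.

How it is judged:
By the outcome, as a careful person would: the job done as asked, in the order asked, and still so for the second after the job is handed in, with the robot touching nothing.
It also fails if it takes over 70 s, if anything falls off the work surface, if the arm or the gripper's body presses on something with over 40 N, if the wrist force passes 120 N, or if a joint passes its speed limit or range.

## Working session

There is one attempt and no reset: what is moved stays moved. The work goes in short steps, Python scripts to look and compute and a tool call to move; the robot and the scene stay as the last step left them, time stands still between calls to the robot, and variables do not carry over. Pictures are saved under pics/ and viewed, at most 10 in all, crops included, and the job is handed in when it is done.

Besides the shell and the picture viewer there is one more tool, called after "Emit:" as name(argument=value, ...) on one line, values as JSON. servo_tool: Moves the arm, as the interface text tells. Shift numbers are shares of 1 m and turn numbers shares of 0.5 rad, none past 1 either way. Its arguments: {"type":"object","properties":{"steps":{"type":"array"},"jaw":{"type":"number"}},"required":["steps"]}

```bash
mkdir -p pics
python3 - <<'E'
from station import sensors, imaging, ctrl
import cv2
s=sensors.read_state()
for k in("clock","tool_pos","orientation","wrist_force","width"):print(k,s[k])
for n in("scene","top"):
    cv2.imwrite(f"pics/{n}0.png",cv2.cvtColor(imaging.grab_frame(n),cv2.COLOR_RGB2BGR))
for n in("scene","top","wrist"):print(n,imaging.get_calibration(n))
E
```

```text
clock 0.0
tool_pos [145.34902393 607.35215367 230.44192522]
orientation [-8.54815016e-05  1.17115603e-01  9.93117898e-01 -8.76469671e-04]
wrist_force [0.13562863 0.18118232 0.08547364]
width 85.31196011432131
scene {'K': array([[503.92220937,   0.        , 288.94172324],
       [  0.        , 503.92220937, 205.27189604],
       [  0.        ,   0.        ,   1.        ]]), 'D': array([-0.04131101,  0.        ,  0.        ,  0.        ,  0.        ]), 'pose': array([[-7.13452663e-01, -4.73480099e-01,  5.16528696e-01,
         1.07392892e+03],
       [ 7.00593698e-01, -4.95064957e-01,  5.13886328e-01,
         5.36615505e+02],
       [ 1.24003071e-02,  7.28510318e-01,  6.84922586e-01,
         7.38956987e+02],
       [ 0.00000000e+00,  0.00000000e+00,  0.00000000e+00,
         1.00000000e+00]])}
top {'K': array([[493.61851977,   0.        , 285.12939405],
       [  0.        , 493.61851977, 211.82678325],
       [  0.        ,   0.        ,   1.        ]]), 'D': array([-0.07958507,  0.        ,  0.        ,  0.        ,  0.        ]), 'pose': array([[ 2.65367927e-02,  9.94293680e-01, -
[... 195 characters left out ...]
9.72493547e+02],
       [ 0.00000000e+00,  0.00000000e+00,  0.00000000e+00,
         1.00000000e+00]])}
wrist {'K': array([[317.13637006,   0.        , 284.76836403],
       [  0.        , 317.13637006, 206.20930049],
       [  0.        ,   0.        ,   1.        ]]), 'D': array([-0.02894595,  0.        ,  0.        ,  0.        ,  0.        ]), 'mount': array([[-7.15951686e-04,  9.63686684e-01,  2.67034571e-01,
         6.77782167e+01],
       [ 9.99999563e-01,  5.29260516e-04,  7.71098889e-04,
         3.64100744e-01],
       [ 6.01766876e-04,  2.67035007e-01, -9.63686642e-01,
        -1.43544184e+02],
       [ 0.00000000e+00,  0.00000000e+00,  0.00000000e+00,
         1.00000000e+00]])}
```

View pics/top0.png

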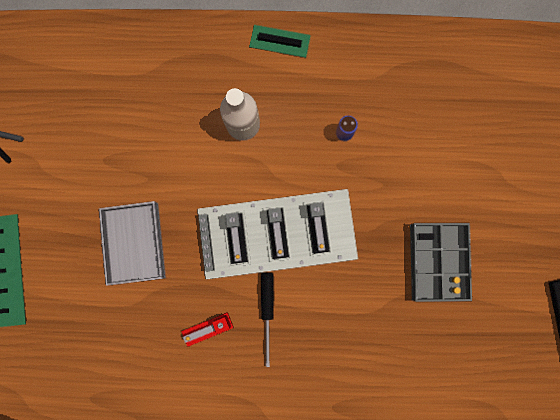

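View pics/scene0.png

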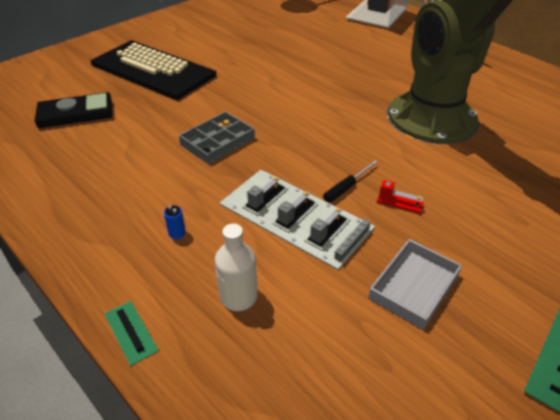

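```bash
cat > h.py <<'E'
import numpy as np, cv2
from station import sensors, imaging, ctrl
from scipy.spatial.transform import Rotation as R
def campose(n,s=None):
    c=imaging.get_calibration(n)
    if n!="wrist": return c,c["pose"]
    s=s or sensors.read_state(); q=s["orientation"]
    T=np.eye(4);T[:3,:3]=R.from_quat([q[1],q[2],q[3],q[0]]).as_matrix();T[:3,3]=s["tool_pos"]
    return c,T@c["mount"]
def px2w(n,pts,z,s=None):
    c,P=campose(n,s)
    u=cv2.undistortPoints(np.array(pts,float).reshape(-1,1,2),c["K"],c["D"])[:,0]
    d=np.c_[u[:,0],-u[:,1],-np.ones(len(u))]@P[:3,:3].T
    z=np.broadcast_to(z,len(u))
    return P[:3,3]+d*((z-P[2,3])/d[:,2])[:,None]
def w2px(n,pts,s=None):
    c,P=campose(n,s)
    p=(np.array(pts,float)-P[:3,3])@P[:3,:3]
    return cv2.projectPoints((p*[1,-1,-1]).reshape(-1,1,3),np.zeros(3),np.zeros(3),c["K"],c["D"])[0][:,0]
def H(c,th):  # holder frame -> world
    def f(p):
        p=np.atleast_2d(np.array(p,float));r=np.array([[np.cos(th),-np.sin(th)],[np.sin(th),np.cos(th)]])
        return np.c_[p[:,:2]@r.T+c[:2],p[:,2]]
    return f
def toolmove(dw,s=None):
    s=s or sensors.read_state();q=s["orientation"]
    return R.from_quat([q[1],q[2],q[3],q[0]]).as_matrix().T@np.array(dw,float)
E
python3 - <<'E'
from h import *
c=px2w("top",[(199,209),(348,190),(357,259),(206,278)],6)
print(c.round(1)); print(np.linalg.norm(c[1]-c[0]),np.linalg.norm(c[2]-c[1]))
m=c.mean(0); y=c[0]-c[1]+c[3]-c[2]; th=np.arctan2(-y[0],y[1]); print(m,th)
t=px2w("top",[(100,209),(156,202),(163,277),(107,284)],30);print("tray",t.round(1),t.mean(0))
o=px2w("top",[(234,232)],52);print("clamp",o)
f=H(m,th)
for yy in(80,0,-80):print(yy,f([-36,yy,41]).round(1),f([33,yy,52]).round(1))
s=sensors.read_state();print(campose("wrist",s)[1].round(2))
E
```

```text
[[ 575.1  168.9    6. ]
 [ 620.6 -124.6    6. ]
 [ 485.  -144.1    6. ]
 [ 440.3  149.4    6. ]]
297.02349812307205 137.01499753854233
[530.25438238  12.37487125   6.        ] 0.15268327060807227
tray [[567.5 358.6  30. ]
 [584.  248.9  30. ]
 [440.4 228.   30. ]
 [423.5 336.   30. ]] [503.85631454 292.8662272   30.        ]
clamp [[528.74886162  92.9597492   52.        ]]
80 [[482.5  86.   41. ]] [[550.7  96.5  52. ]]
0 [[494.7   6.9  41. ]] [[562.9  17.4  52. ]]
-80 [[506.8 -72.2  41. ]] [[575.  -61.7  52. ]]
[[ 2.3000e-01 -9.4000e-01 -2.6000e-01  7.9570e+01]
 [ 9.7000e-01  2.2000e-01  6.0000e-02  6.2375e+02]
 [-0.0000e+00 -2.7000e-01  9.6000e-01  3.7407e+02]
 [ 0.0000e+00  0.0000e+00  0.0000e+00  1.0000e+00]]
```

Emit:
servo_tool(jaw=0, steps=[[-0.04, -0.038, 0.004, 0], [-0.04, -0.038, 0.004, 0], [-0.04, -0.038, 0.004, 0], [-0.04, -0.038, 0.004, 0], [-0.04, -0.038, 0.004, 0], [-0.04, -0.038, 0.004, 0], [-0.04, -0.038, 0.004, 0], [-0.04, -0.038, 0.004, 0]])

```text
clock: 1.1
tool_pos: [386.6, 236.1, 199.1]
orientation: [0.0, 0.117, 0.993, -0.0]
wrist_force: [1.2, 1.0, -0.6]
width: 0.2
grip_force: 0.0
```

Emit:
servo_tool(steps=[[-0.032, -0.031, 0.015, 0], [-0.032, -0.031, 0.015, 0], [-0.032, -0.031, 0.015, 0], [-0.032, -0.031, 0.015, 0], [0, 0, 0, -0.26], [0, 0, 0, -0.26], [0, 0, 0, -0.256], [0, 0, 0, 0]])

```text
clock: 2.1
tool_pos: [481.4, 87.2, 139.0]
orientation: [-0.0, -0.076, 0.997, 0.0]
wrist_force: [-0.6, -0.3, -0.2]
width: -0.5
grip_force: 0.0
```

Run:
```python
from h import *
s=sensors.read_state();im=imaging.grab_frame("wrist");np.save("w1.npy",im)
import pickle;pickle.dump(s,open("w1.pkl","wb"))
b=cv2.cvtColor(im,cv2.COLOR_RGB2BGR);cv2.imwrite("pics/w1.png",cv2.resize(b,(800,600)))
print(s["tool_pos"],s["orientation"],s["wrist_force"])
f=H(np.array([530.25,12.37]),.1527)
print(w2px("wrist",f([[-36,80,41],[33,80,52],[-36,0,41]]),s))
```

```text
[481.37634572  87.17403294 139.04149117] [-3.21152577e-04 -7.60118190e-02  9.97106863e-01  6.38157638e-05] [-0.56728415 -0.29147118 -0.19886182]
[[282.74494299 208.31904915]
 [282.91590106 293.11845303]
 [182.04651312 208.43495327]]
```

View pics/w1.png

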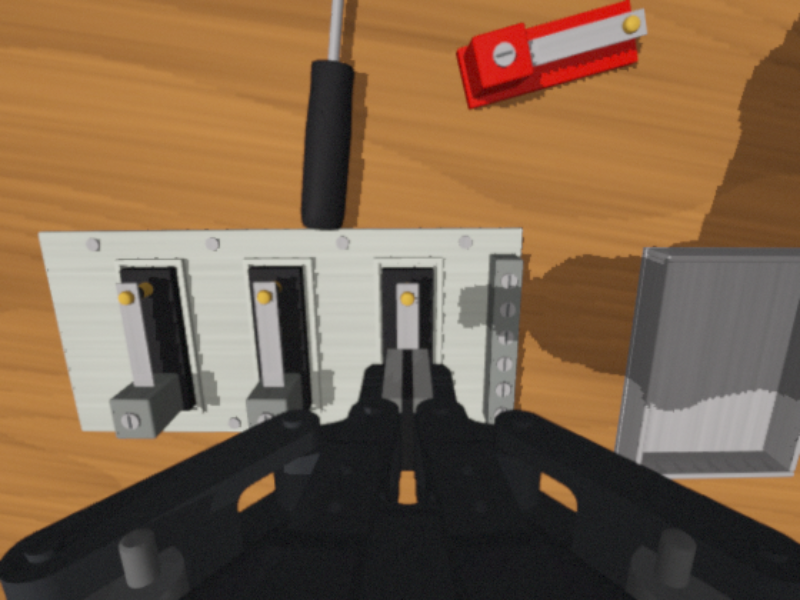

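The wrist view shows the three blocks with brass domes at (407,298), (263,297), (125,298) (800-px scale). The strip and the undivided tray are on the right, and the red look-alike is at the top at (500,55). I'll refine the dome centroids and holder edges.

Run:
```python
from h import *
import pickle
im=np.load("w1.npy");s=pickle.load(open("w1.pkl","rb"))
hsv=cv2.cvtColor(im,cv2.COLOR_RGB2HSV)
P=[]
for g in[(285,209),(184,208),(87.5,208.6)]:
    x,y=map(int,g);r=hsv[y-7:y+8,x-7:x+8];m=(r[...,1]>130)&(r[...,2]>110)
    yy,xx=np.nonzero(m);P.append((xx.mean()+x-7,yy.mean()+y-7));print(P[-1],m.sum())
w=px2w("wrist",P,39.5,s);print(w.round(1));print(np.diff(w,axis=0))
v=w[0]-w[2];print("th",np.arctan2(-v[0],v[1]))
# clamp tops of b(mid), c ; holder corners front
print(px2w("wrist",[(41*.7,234*.7),(522*.7,229*.7)],6,s).round(1))
print("tray", px2w("wrist",[(644*.7,248*.7),(640*.7,455*.7)],30,s).round(1))
t=imaging.grab_frame("top");cv2.imwrite("pics/t1.png",cv2.resize(cv2.cvtColor(t[180:290,180:370],cv2.COLOR_RGB2BGR),None,fx=4,fy=4))
hsv=cv2.cvtColor(t,cv2.COLOR_RGB2HSV)
```

```text
(np.float64(284.8709677419355), np.float64(208.67741935483872)) 62
(np.float64(184.63235294117646), np.float64(207.36764705882354)) 68
(np.float64(87.72222222222223), np.float64(207.95833333333334)) 72
[[483.   87.7  39.5]
 [494.    8.5  39.5]
 [506.4 -69.4  39.5]]
[[ 11.00525859 -79.28382402   0.        ]
 [ 12.38733199 -77.84064677   0.        ]]
th 0.1477937869210577
[[ 485.8 -142.5    6. ]
 [ 438.4  152.     6. ]]
tray [[436.2 216.6  30. ]
 [567.6 253.8  30. ]]
```

Emit:
servo_tool(steps=[[-0.001, 0, 0.025, 0], [0, 0, 0.025, 0], [0, 0, 0.025, 0], [0, 0, 0.012, 0], [0, 0, 0.006, 0], [0, 0, 0, 0], [0, 0, 0, 0], [0, 0, 0, 0]])

```text
clock: 3.2
tool_pos: [482.9, 87.5, 46.9]
orientation: [0.001, -0.076, 0.997, 0.0]
wrist_force: [0.1, -0.8, 0.0]
width: 0.5
grip_force: 0.0
```

Emit:
servo_tool(steps=[[0, 0, 0.002, 0], [0, 0, 0.002, 0], [0, 0, 0.002, 0], [0, 0, 0.002, 0], [0, 0, 0, 0], [0, 0, 0, 0], [0, 0, 0, 0], [0, 0, 0, 0]])

```text
clock: 4.2
tool_pos: [482.5, 87.5, 38.3]
orientation: [-0.0, -0.076, 0.997, -0.0]
wrist_force: [-0.6, 0.3, 0.9]
width: 0.2
grip_force: 0.6
```

Emit:
servo_tool(steps=[[0, 0, 0.001, 0], [0, 0, 0.001, 0], [0, 0, 0, 0], [0, 0, 0, 0], [0, 0, 0, 0], [0, 0, 0, 0], [0, 0, 0, 0], [0, 0, 0, 0]])

```text
clock: 5.2
tool_pos: [482.5, 87.5, 36.3]
orientation: [-0.0, -0.077, 0.997, -0.0]
wrist_force: [-1.1, -0.8, 2.1]
width: 0.3
grip_force: 1.1
```

Emit:
servo_tool(steps=[[0, 0, 0.0012, 0], [0, 0, 0, 0], [0, 0, 0, 0], [0, 0, 0, 0], [0, 0, 0, 0], [0, 0, 0, 0], [0, 0, 0, 0], [0, 0, 0, 0]])

```text
clock: 6.2
tool_pos: [482.5, 87.5, 35.1]
orientation: [-0.0, -0.077, 0.997, -0.0]
wrist_force: [-2.1, -0.9, 3.1]
width: 0.1
grip_force: 1.3
```

Emit:
servo_tool(steps=[[0, 0, 0.0012, 0], [0, 0, 0, 0], [0, 0, 0, 0], [0, 0, 0, 0], [0, 0, 0, 0], [0, 0, 0, 0], [0, 0, 0, 0], [0, 0, 0, 0]])

```text
clock: 7.2
tool_pos: [482.6, 87.5, 33.9]
orientation: [0.0, -0.077, 0.997, -0.0]
wrist_force: [-1.4, 0.2, 2.9]
width: 0.1
grip_force: 1.6
```

```bash
cat > fr.py <<'E'
from h import *
F=[];Z=[]
for i in range(6):
    imaging.grab_frame("wrist");s=sensors.read_state();F.append(s["wrist_force"]);Z.append(s["tool_pos"])
print(np.mean(F,0).round(2),np.std(F,0).round(2),np.mean(Z,0).round(2),s["clock"])
E
python3 fr.py
```

```text
[-1.54 -0.36  3.07] [0.25 0.31 0.51] [482.53  87.49  33.88] 7.5
```

Emit:
servo_tool(steps=[[0, 0, 0.0012, 0], [0, 0, 0, 0], [0, 0, 0, 0], [0, 0, 0, 0], [0, 0, 0, 0], [0, 0, 0, 0], [0, 0, 0, 0], [0, 0, 0, 0]])

```text
clock: 8.5
tool_pos: [482.5, 87.5, 32.7]
orientation: [-0.0, -0.076, 0.997, -0.0]
wrist_force: [-1.8, 0.1, 3.2]
width: -0.1
grip_force: 1.8
```

```bash
python3 fr.py
```

```text
[-1.52 -0.39  3.83] [0.58 0.28 0.46] [482.55  87.49  32.69] 8.8
```

Emit:
servo_tool(steps=[[0, 0, 0.0012, 0], [0, 0, 0, 0], [0, 0, 0, 0], [0, 0, 0, 0], [0, 0, 0, 0], [0, 0, 0, 0], [0, 0, 0, 0], [0, 0, 0, 0]])

```text
clock: 9.8
tool_pos: [482.6, 87.5, 31.5]
orientation: [0.0, -0.077, 0.997, -0.0]
wrist_force: [-1.4, -0.6, 3.5]
width: -0.1
grip_force: 2.1
```

```bash
python3 fr.py
```

```text
[-1.14 -0.21  4.43] [0.66 0.44 0.58] [482.57  87.5   31.48] 10.1
```

Emit:
servo_tool(steps=[[0, 0, 0.001, 0], [0, 0, 0, 0], [0, 0, 0, 0], [0, 0, 0, 0], [0, 0, 0, 0], [0, 0, 0, 0], [0, 0, 0, 0], [0, 0, 0, 0]])

```text
clock: 11.1
tool_pos: [482.6, 87.5, 30.7]
orientation: [0.0, -0.077, 0.997, -0.0]
wrist_force: [-2.2, 0.4, 7.0]
width: 0.2
grip_force: 3.4
```

```bash
python3 fr.py
```

```text
[-1.92 -0.09  7.33] [0.56 0.56 0.2 ] [482.63  87.52  30.68] 11.4
```

Emit:
servo_tool(steps=[[0, 0, 0.0004, 0], [0, 0, 0, 0], [0, 0, 0, 0], [0, 0, 0, 0], [0, 0, 0, 0], [0, 0, 0, 0], [0, 0, 0, 0], [0, 0, 0, 0]])

```text
clock: 12.4
tool_pos: [482.7, 87.5, 30.4]
orientation: [0.0, -0.077, 0.997, -0.0]
wrist_force: [-1.9, -0.9, 8.4]
width: 0.1
grip_force: 4.0
```

```bash
python3 fr.py
```

```text
[-2.03 -0.7   8.28] [0.57 0.33 0.74] [482.65  87.5   30.39] 12.7
```

Emit:
servo_tool(steps=[[0, 0, 0.0003, 0], [0, 0, 0, 0], [0, 0, 0, 0], [0, 0, 0, 0], [0, 0, 0, 0], [0, 0, 0, 0], [0, 0, 0, 0], [0, 0, 0, 0]])

```text
clock: 13.7
tool_pos: [482.7, 87.5, 30.2]
orientation: [0.0, -0.076, 0.997, 0.0]
wrist_force: [-2.1, 0.3, 9.0]
width: 0.2
grip_force: 4.4
```

Emit:
servo_tool(steps=[[0, 0, -0.01, 0], [0, 0, -0.01, 0], [0, -0.04, 0, 0], [0, -0.04, 0, 0], [0, 0, 0, 0], [0, 0, 0, 0], [0, 0, 0, 0], [0, 0, 0, 0]])

```text
clock: 14.7
tool_pos: [494.7, 9.5, 49.8]
orientation: [0.0, -0.077, 0.997, 0.0]
wrist_force: [0.5, 0.5, 0.2]
width: 0.1
grip_force: 0.0
```

```bash
python3 fr.py
```

```text
[ 0.08 -0.48 -0.15] [0.57 0.17 0.21] [494.72   8.93  49.79] 15.0
```

Emit:
servo_tool(steps=[[0, -0.001, 0.004, 0], [0, 0, 0.004, 0], [0, 0, 0.003, 0], [0, 0, 0.003, 0], [0, 0, 0, 0], [0, 0, 0, 0], [0, 0, 0, 0], [0, 0, 0, 0]])

```text
clock: 16.0
tool_pos: [494.9, 7.4, 35.9]
orientation: [0.0, -0.076, 0.997, -0.0]
wrist_force: [-1.0, 0.1, 0.5]
width: -0.1
grip_force: 0.6
```

```bash
python3 fr.py
```

```text
[-1.2  -0.35  1.17] [0.4  0.52 0.38] [494.91   7.44  35.82] 16.3
```

Emit:
servo_tool(steps=[[0, 0, 0.0013, 0], [0, 0, 0, 0], [0, 0, 0, 0], [0, 0, 0, 0], [0, 0, 0, 0], [0, 0, 0, 0], [0, 0, 0, 0], [0, 0, 0, 0]])

```text
clock: 17.3
tool_pos: [494.9, 7.4, 34.5]
orientation: [-0.0, -0.077, 0.997, -0.0]
wrist_force: [-0.4, -0.1, 1.2]
width: -0.0
grip_force: 0.7
```

```bash
python3 fr.py
```

```text
[-0.7  -0.03  1.15] [0.44 0.48 0.54] [494.91   7.44  34.49] 17.6
```

Emit:
servo_tool(steps=[[0, 0, 0.0015, 0], [0, 0, 0, 0], [0, 0, 0, 0], [0, 0, 0, 0], [0, 0, 0, 0], [0, 0, 0, 0], [0, 0, 0, 0], [0, 0, 0, 0]])

```text
clock: 18.6
tool_pos: [494.9, 7.4, 33.0]
orientation: [-0.0, -0.077, 0.997, -0.0]
wrist_force: [-0.6, -1.0, 1.8]
width: 0.1
grip_force: 0.9
```

Emit:
servo_tool(steps=[[0, 0, 0.0013, 0], [0, 0, 0, 0], [0, 0, 0, 0], [0, 0, 0, 0], [0, 0, 0, 0], [0, 0, 0, 0], [0, 0, 0, 0], [0, 0, 0, 0]])

```text
clock: 19.6
tool_pos: [494.9, 7.4, 31.7]
orientation: [0.0, -0.076, 0.997, -0.0]
wrist_force: [-0.4, -0.6, 2.1]
width: -0.0
grip_force: 1.0
```

```bash
python3 fr.py
```

```text
[-0.19 -0.68  2.08] [0.54 0.47 0.51] [494.94   7.45  31.7 ] 19.9
```

Emit:
servo_tool(steps=[[0, 0, 0.0015, 0], [0, 0, 0, 0], [0, 0, 0, 0], [0, 0, 0, 0], [0, 0, 0, 0], [0, 0, 0, 0], [0, 0, 0, 0], [0, 0, 0, 0]])

```text
clock: 20.9
tool_pos: [495.0, 7.5, 30.2]
orientation: [0.0, -0.077, 0.997, -0.0]
wrist_force: [0.8, -0.9, 2.6]
width: -0.4
grip_force: 1.2
```

```bash
python3 fr.py
```

```text
[ 0.57 -0.16  2.49] [0.63 0.49 0.3 ] [494.96   7.45  30.2 ] 21.2
```

Emit:
servo_tool(steps=[[0, 0, 0.0015, 0], [0, 0, 0, 0], [0, 0, 0, 0], [0, 0, 0, 0], [0, 0, 0, 0], [0, 0, 0, 0], [0, 0, 0, 0], [0, 0, 0, 0]])

```text
clock: 22.2
tool_pos: [495.0, 7.5, 28.7]
orientation: [0.0, -0.077, 0.997, -0.0]
wrist_force: [0.5, -0.5, 3.2]
width: 0.0
grip_force: 1.5
```

```bash
python3 fr.py
```

```text
[ 1.66 -0.04  3.03] [0.57 0.37 0.16] [494.99   7.46  28.72] 22.5
```

Emit:
servo_tool(steps=[[0, 0, 0.0013, 0], [0, 0, 0, 0], [0, 0, 0, 0], [0, 0, 0, 0], [0, 0, 0, 0], [0, 0, 0, 0], [0, 0, 0, 0], [0, 0, 0, 0]])

```text
clock: 23.5
tool_pos: [495.0, 7.5, 27.4]
orientation: [0.0, -0.077, 0.997, -0.0]
wrist_force: [2.7, -0.9, 4.5]
width: 0.2
grip_force: 2.2
```

```bash
python3 fr.py
```

```text
[2.64 0.08 4.54] [0.4  0.45 0.48] [495.01   7.46  27.41] 23.8
```

Emit:
servo_tool(steps=[[0, 0, 0.0011, 0], [0, 0, 0, 0], [0, 0, 0, 0], [0, 0, 0, 0], [0, 0, 0, 0], [0, 0, 0, 0], [0, 0, 0, 0], [0, 0, 0, 0]])

```text
clock: 24.8
tool_pos: [495.2, 7.5, 26.5]
orientation: [0.0, -0.077, 0.997, -0.0]
wrist_force: [1.9, -0.1, 6.0]
width: -0.2
grip_force: 3.3
```

```bash
python3 fr.py
```

```text
[2.53 0.38 6.84] [0.65 0.29 0.23] [495.19   7.48  26.49] 25.1
```

Emit:
servo_tool(steps=[[0, 0, 0.001, 0], [0, 0, 0, 0], [0, 0, 0, 0], [0, 0, 0, 0], [0, 0, 0, 0], [0, 0, 0, 0], [0, 0, 0, 0], [0, 0, 0, 0]])

```text
clock: 26.1
tool_pos: [495.3, 7.5, 25.7]
orientation: [0.001, -0.077, 0.997, -0.0]
wrist_force: [2.3, 0.4, 8.2]
width: -0.0
grip_force: 4.3
```

```bash
python3 fr.py
```

```text
[2.09 0.49 8.84] [0.51 0.57 0.28] [495.33   7.51  25.67] 26.4
```

Emit:
servo_tool(steps=[[0, 0, -0.012, 0], [0, 0, -0.012, 0], [0, -0.04, 0, 0], [0, -0.039, 0, 0], [0, 0, 0, 0], [0, 0, 0.007, 0], [0, 0, 0.003, 0], [0, 0, 0, 0]])

```text
clock: 27.4
tool_pos: [506.4, -69.5, 38.9]
orientation: [-0.001, -0.077, 0.997, 0.0]
wrist_force: [-0.8, -0.3, 1.7]
width: 0.0
grip_force: 0.5
```

Emit:
servo_tool(steps=[[0, 0, 0.002, 0], [0, 0, 0.001, 0], [0, 0, 0, 0], [0, 0, 0, 0], [0, 0, 0, 0], [0, 0, 0, 0], [0, 0, 0, 0], [0, 0, 0, 0]])

```text
clock: 28.4
tool_pos: [507.0, -70.6, 36.3]
orientation: [0.0, -0.077, 0.997, -0.0]
wrist_force: [-1.4, 1.2, 2.1]
width: -0.0
grip_force: 1.2
```

```bash
python3 fr.py
```

```text
[-0.62  1.03  2.32] [0.43 0.51 0.43] [506.97 -70.63  36.29] 28.7
```

Leaf 3 feels good (2.3 N at about 4.5 mm), so the middle leaf is the soft one. I'll continue to the stop.

Emit:
servo_tool(steps=[[0, 0, 0.0012, 0], [0, 0, 0, 0], [0, 0, 0, 0], [0, 0, 0, 0], [0, 0, 0, 0], [0, 0, 0, 0], [0, 0, 0, 0], [0, 0, 0, 0]])

```text
clock: 29.7
tool_pos: [506.9, -70.6, 35.1]
orientation: [-0.0, -0.077, 0.997, -0.0]
wrist_force: [-1.6, 1.0, 2.4]
width: -0.1
grip_force: 1.4
```

```bash
python3 fr.py
```

```text
[-0.9   1.3   2.72] [0.21 0.84 0.32] [506.94 -70.64  35.09] 30.0
```

Emit:
servo_tool(steps=[[0, 0, 0.0013, 0], [0, 0, 0, 0], [0, 0, 0, 0], [0, 0, 0, 0], [0, 0, 0, 0], [0, 0, 0, 0], [0, 0, 0, 0], [0, 0, 0, 0]])

```text
clock: 31.0
tool_pos: [507.0, -70.6, 33.9]
orientation: [0.0, -0.077, 0.997, -0.0]
wrist_force: [-1.3, 0.5, 5.2]
width: -0.3
grip_force: 2.6
```

```bash
python3 fr.py
```

```text
[-1.72  1.02  4.93] [0.22 0.52 0.52] [506.96 -70.63  33.9 ] 31.3
```

Emit:
servo_tool(steps=[[0, 0, 0.001, 0], [0, 0, 0, 0], [0, 0, 0, 0], [0, 0, 0, 0], [0, 0, 0, 0], [0, 0, 0, 0], [0, 0, 0, 0], [0, 0, 0, 0]])

```text
clock: 32.3
tool_pos: [507.0, -70.6, 33.2]
orientation: [0.0, -0.077, 0.997, -0.0]
wrist_force: [-2.4, 2.0, 8.7]
width: 0.0
grip_force: 4.1
```

```bash
python3 fr.py
```

```text
[-2.5   1.5   8.24] [0.48 0.4  0.27] [507.   -70.64  33.16] 32.6
```

Emit:
servo_tool(steps=[[0, 0, 0.0002, 0], [0, 0, 0, 0], [0, 0, 0, 0], [0, 0, 0, 0], [0, 0, 0, 0], [0, 0, 0, 0], [0, 0, 0, 0], [0, 0, 0, 0]])

```text
clock: 33.6
tool_pos: [507.0, -70.6, 33.0]
orientation: [0.0, -0.077, 0.997, -0.0]
wrist_force: [-2.1, 0.9, 9.3]
width: 0.1
grip_force: 4.4
```

Emit:
servo_tool(steps=[[0, 0, -0.017, 0], [0, 0, -0.025, 0], [0, 0, -0.025, 0], [-0.024, 0.027, 0, 0], [-0.024, 0.027, 0, 0], [-0.02, 0.025, 0, 0], [0, 0, 0, 0], [0, 0, 0, 0]])

```text
clock: 34.6
tool_pos: [561.6, 16.9, 99.2]
orientation: [-0.001, -0.076, 0.997, -0.0]
wrist_force: [0.5, -0.3, 0.2]
width: -0.2
grip_force: 0.0
```

Emit:
servo_tool(jaw=0.65, steps=[[0, 0, 0, 0], [0, 0, 0, 0], [0, 0, 0, 0], [0, 0, 0, 0], [0, 0, 0, 0], [0, 0, 0, 0], [0, 0, 0, 0], [0, 0, 0, 0]])

```text
clock: 35.6
tool_pos: [562.1, 17.8, 99.6]
orientation: [-0.0, -0.077, 0.997, -0.0]
wrist_force: [0.4, -0.7, -0.4]
width: 55.7
grip_force: 0.0
```

Run:
```python
from h import *
s=sensors.read_state();im=imaging.grab_frame("wrist");np.save("w2.npy",im)
import pickle;pickle.dump(s,open("w2.pkl","wb"))
b=cv2.cvtColor(im,cv2.COLOR_RGB2BGR);cv2.imwrite("pics/w2.png",cv2.resize(b,(800,600)))
print(s["clock"],s["tool_pos"],s["width"])
print(w2px("wrist",[[562.6,18.2,52],[494.4,7.7,40]],s)/.7)
```

```text
35.6 [562.07881307  17.81322077  99.56799165] 55.681564058267796
[[406.99174325 327.58255691]
 [406.95287855 167.53698689]]
```

View pics/w2.png

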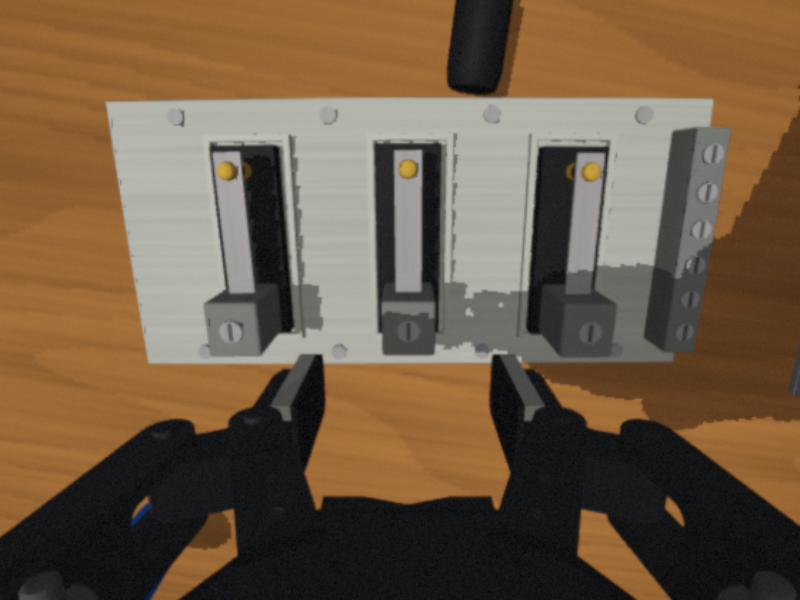

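Emit:
servo_tool(steps=[[-0.001, 0, 0.02, 0], [0, 0, 0.02, 0], [0, 0, 0.02, 0], [0, 0, 0.012, 0], [0, 0, 0.006, 0], [0, 0, 0, 0], [0, 0, 0, 0], [0, 0, 0, 0]])

```text
clock: 36.65
tool_pos: [563.5, 17.9, 22.2]
orientation: [0.001, -0.076, 0.997, -0.0]
wrist_force: [-0.2, 0.5, 0.7]
width: 55.8
grip_force: 0.0
```

Emit:
servo_tool(jaw=0, steps=[[0, 0, 0, 0], [0, 0, 0, 0], [0, 0, 0, 0], [0, 0, 0, 0], [0, 0, 0, 0], [0, 0, 0, 0], [0, 0, 0, 0], [0, 0, 0, 0]])

```text
clock: 37.65
tool_pos: [563.4, 18.0, 22.0]
orientation: [0.0, -0.077, 0.997, -0.0]
wrist_force: [-0.2, 0.5, 6.6]
width: 23.4
grip_force: 59.5
```

Emit:
servo_tool(steps=[[0, 0, -0.004, 0], [0, 0, -0.01, 0], [0, 0, -0.015, 0], [0, 0, -0.016, 0], [0, 0, -0.016, 0], [0, 0, -0.014, 0], [0, 0, -0.01, 0], [0, 0, 0, 0]])

```text
clock: 38.65
tool_pos: [563.5, 18.0, 107.4]
orientation: [0.001, -0.076, 0.997, -0.0]
wrist_force: [-0.0, 0.1, -1.6]
width: 23.2
grip_force: 58.9
```

Emit:
servo_tool(steps=[[-0.001, 0.02, 0, 0], [-0.003, 0.04, 0, 0], [-0.003, 0.045, 0, 0], [-0.003, 0.045, 0, 0], [-0.003, 0.045, 0, 0], [-0.002, 0.045, 0, 0], [-0.001, 0.03, 0, 0], [0, 0.01, 0, 0]])

```text
clock: 39.65
tool_pos: [534.0, 301.0, 105.7]
orientation: [-0.001, -0.079, 0.997, 0.001]
wrist_force: [-0.3, -0.9, -1.6]
width: 23.2
grip_force: 59.0
```

Run:
```python
from h import *
b=lambda n:cv2.cvtColor(imaging.grab_frame(n),cv2.COLOR_RGB2BGR)
w=b("wrist");t=b("top");t=t[150:340,60:340]
s=sensors.read_state();print(s["clock"],s["tool_pos"],s["wrist_force"],s["width"],s["grip_force"])
cv2.imwrite("pics/w3.png",np.hstack([cv2.resize(w,(400,300)),cv2.resize(t,(400,300))]))
```

```text
39.75 [534.98003806 298.62609199 105.93216537] [-0.13881019 -0.96042258 -0.43409259] 22.99801851699812 59.0047287940979
```

View pics/w3.png

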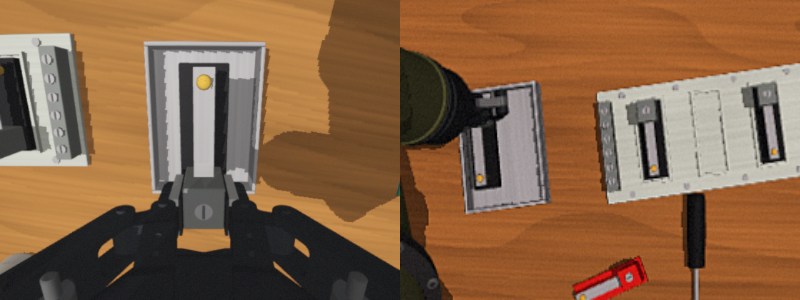

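Run:
```python
from h import *
c=px2w("wrist",[(146*1.4,43*1.4),(266*1.4,44*1.4),(152*1.4,190*1.4),(254*1.4,190*1.4)],30)
print(c.round(1),c.mean(0))
```

```text
[[440.  231.8  30. ]
 [424.1 338.5  30. ]
 [583.  251.   30. ]
 [566.3 358.2  30. ]] [503.36216392 294.89810937  30.        ]
```

Emit:
servo_tool(steps=[[-0.001, 0, 0.01, 0], [0, 0, 0.018, 0], [0, 0, 0.018, 0], [0, 0, 0.015, 0], [0, 0, 0.01, 0], [0, 0, 0.006, 0], [0, 0, 0.003, 0], [0, 0, 0, 0]])

```text
clock: 40.75
tool_pos: [537.3, 297.4, 26.7]
orientation: [0.0, -0.077, 0.997, 0.0]
wrist_force: [0.4, 0.4, -1.8]
width: 23.4
grip_force: 59.0
```

Emit:
servo_tool(steps=[[0, 0, 0.001, 0], [0, 0, 0.001, 0], [0, 0, 0.001, 0], [0, 0, 0, 0], [0, 0, 0, 0], [0, 0, 0, 0], [0, 0, 0, 0], [0, 0, 0, 0]])

```text
clock: 41.75
tool_pos: [537.2, 297.3, 23.6]
orientation: [0.0, -0.076, 0.997, 0.0]
wrist_force: [-0.0, -0.2, -0.7]
width: 23.1
grip_force: 59.0
```

Emit:
servo_tool(steps=[[0, 0, 0.0008, 0], [0, 0, 0, 0], [0, 0, 0.0007, 0], [0, 0, 0, 0], [0, 0, 0.0005, 0], [0, 0, 0, 0], [0, 0, 0, 0], [0, 0, 0, 0]])

```text
clock: 42.75
tool_pos: [537.2, 297.3, 21.6]
orientation: [-0.0, -0.077, 0.997, -0.0]
wrist_force: [-0.5, -0.1, -1.1]
width: 23.3
grip_force: 59.0
```

```bash
python3 fr.py
```

```text
[-0.19 -0.22 -1.55] [0.22 0.66 0.47] [537.17 297.29  21.59] 43.05
```

Emit:
servo_tool(steps=[[0, 0, 0.0008, 0], [0, 0, 0, 0], [0, 0, 0.0005, 0], [0, 0, 0, 0], [0, 0, 0, 0], [0, 0, 0, 0], [0, 0, 0, 0], [0, 0, 0, 0]])

```text
clock: 44.05
tool_pos: [537.2, 297.3, 20.3]
orientation: [0.0, -0.077, 0.997, -0.0]
wrist_force: [-0.2, -0.2, -2.4]
width: 23.0
grip_force: 59.0
```

```bash
python3 fr.py
```

```text
[-0.46  0.4  -1.69] [0.59 0.37 0.59] [537.16 297.28  20.27] 44.35
```

Emit:
servo_tool(steps=[[0, 0, 0.0006, 0], [0, 0, 0, 0], [0, 0, 0.0006, 0], [0, 0, 0, 0], [0, 0, 0, 0], [0, 0, 0, 0], [0, 0, 0, 0], [0, 0, 0, 0]])

```text
clock: 45.35
tool_pos: [537.2, 297.3, 20.0]
orientation: [0.0, -0.076, 0.997, 0.0]
wrist_force: [-3.5, -2.2, 9.2]
width: 23.0
grip_force: 60.4
```

```bash
python3 fr.py
```

```text
[-2.42 -1.48  8.73] [0.3  0.37 0.29] [537.24 297.32  19.98] 45.65
```

Emit:
servo_tool(jaw=0.55, steps=[[0, 0, -0.0005, 0], [0, 0, 0, 0], [0, 0, 0, 0], [0, 0, 0, 0], [0, 0, 0, 0], [0, 0, 0, 0], [0, 0, 0, 0], [0, 0, 0, 0]])

```text
clock: 46.65
tool_pos: [537.2, 297.3, 19.6]
orientation: [0.0, -0.076, 0.997, -0.0]
wrist_force: [-0.1, -0.1, 0.2]
width: 46.7
grip_force: 0.0
```

Emit:
servo_tool(steps=[[0, 0, -0.01, 0], [0, 0, -0.02, 0], [0, 0, -0.03, 0], [0, 0, -0.03, 0], [0, 0, -0.03, 0], [0, 0, -0.02, 0], [0, 0, 0, 0], [0, 0, 0, 0]])

```text
clock: 47.65
tool_pos: [536.8, 297.0, 159.0]
orientation: [-0.0, -0.076, 0.997, -0.0]
wrist_force: [0.6, 0.5, 0.5]
width: 46.8
grip_force: 0.0
```

Run:
```python
from h import *
b=lambda n:cv2.cvtColor(imaging.grab_frame(n),cv2.COLOR_RGB2BGR)
w=b("wrist");t=b("scene")[150:340,200:480]
s=sensors.read_state();print(s["clock"],s["tool_pos"],s["wrist_force"],s["width"],s["grip_force"])
cv2.imwrite("pics/w4.png",np.hstack([cv2.resize(w,(400,300)),cv2.resize(t,(400,300))]))
```

```text
47.75 [536.58278363 296.91479275 158.47762417] [ 0.2746846  -0.24962257  0.06852815] 47.1906767321198 0.0
```

View pics/w4.png

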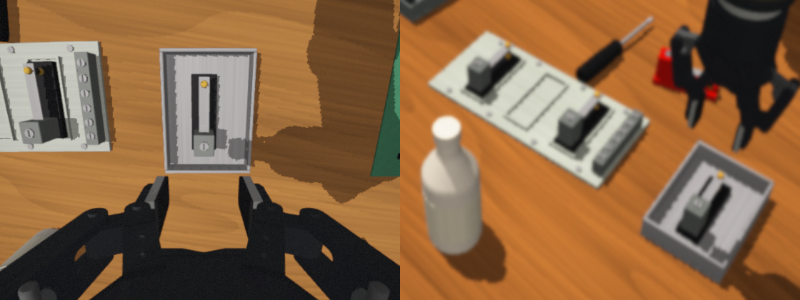

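The block stands upright in the tray, with the dome at (204,84) in the wrist half. The other two blocks are in their pockets and the gripper is clear.

```bash
python3 -c "
from station import ctrl
print(ctrl.sign_off())"
```

```text
the job is handed in; nothing more can be done
None
```

I pressed all three leaves to their stops at about 9 N in order from the terminal-strip end, and set the soft-leaf block (middle pocket) upright in the steel tray; the job was handed in at about 48 s.

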